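# Shorten the sampling arm by one hole and lower the cannula into the vessel

## Task

Shorten the telescoping sampling arm by exactly one hole: press its sprung button in, slide the sleeve towards the post and let the button spring fully out in the next hole, without ramming the latch. Then gently push the cannula's knob down, through the port in the vessel's lid, until the knob sits fully home on its holder. Leave the other things on the bench where they are.

Things in the scene. Friction and masses are not known exactly. Their poses are not given: they have to be found in the camera images.
- stand: Fixed stand: blue base plate 110 x 360 x 12 mm, a level telescoping arm above it, axis at z = 160 mm. Origin on the table right below the button. The arm runs along the stand's y: steel post with black clamp (178 mm high, face at y = -142 mm) at y = -160 mm, from it a fixed square inner tube towards +y. The button is on the arm's +x side.
- port (a point): Centre of the port, a slot 14 mm (x) by 32 mm (y), in the top of the vessel's black lid (70 x 86 mm; top 90 mm above the table; glass vessel below), at stand y = +87 mm. The cannula is above it once the arm is one hole shorter; before that it strikes the lid.
- sleeve: Square aluminium tube, 28 mm wide (x), 30 high, own y = -50 to +140 mm, ending in the cannula's black holder (36 x 30 x 30 mm). Friction about 2 N; shortening moves it to stand -y. Origin on its axis, axes as the stand's, above the stand's origin at the start. Its +x wall has latch holes 10 mm long, joined by a slot; the next hole is 28 to 48 mm towards +y, different each time: feel for it.
- button: Steel stem, 5 mm across, on the fixed inner tube. Origin at its outer end: stand x = 19 (5 mm proud of the sleeve), y = 0, z = 160 mm when out. Pushed to -x: 4 N at first, 10 N flush; free from 3 mm in. Pinching the sleeve over it presses it and grips the sleeve. Between holes it is 2 to 3 mm proud; in the next hole it springs out and stops the sleeve hard; over 20 N there harms it.
- cannula: Steel tube, 6 mm across, upright in the holder (sleeve x = 0, y = 125 mm), black knob on top 26 mm across, 15 mm thick, on a 16 mm collar. Origin at the centre of the knob's top. Stays where left (friction about 3 N), slides straight down to a hard stop: home, the top is 37 mm above the sleeve's axis (collar on the holder), 77 to 87 mm at the start. More than 25 N bends it.
- vial: Bystander: capped vial 24 mm across, 45 mm high, standing on the stand's base plate; origin under its centre.
- beaker: Bystander: open glass beaker 66 mm across, 85 mm high, beside the stand; origin under its centre.
- amber_bottle: Bystander: amber glass bottle 52 mm across, 110 mm high, beside the stand; origin under its centre.
- spatula: Bystander: lab spatula 190 mm long, lying in front of the stand; origin at its middle, underneath.
- tablet_jar: Bystander: white jar 68 mm across, 80 mm high; origin under its centre.
- spare_paddle: Bystander: spare stirring paddle, steel rod 250 mm long with a flat blade, lying; origin near its middle, underneath.
- stopper: Bystander: rubber stopper 40 mm across, 30 mm high; origin under its centre.

How it is judged:
By the outcome, as a careful person would: the job done as asked, in the order asked, and still so for the second after the job is handed in, with the robot touching nothing.
It also fails if it takes over 51 s, if anything falls off the work surface, if the arm or the gripper's body presses on something with over 40 N, if the wrist force passes 120 N, or if a joint passes its speed limit or range.

## Robot

A 7-joint arm with a two-finger parallel gripper is mounted at the origin on the work surface. World frame = base frame: x ahead of the robot, y to its left, z up, the work surface at z = 0. Lengths are in m, angles in rad, forces in N, time in s.
With the tool pointing down it reaches from about 0.4 to 0.85 m from the base axis. Payload 4.5 kg.
Tool frame: the origin (TCP) lies where the fingers leave the gripper's body, on its centre line; the fingertips stand 64 mm ahead of it and the grasp point (between the pads) lies 45 mm ahead of it; z points along the fingers, y is the line along which they close (so a half turn about z gives the same grasp; the last joint's range is limited). The gripper opens to 88 mm and grips with 3 to 60 N. Pads are 18 mm wide; open, the fingers measure 123 mm over their backs; the gripper's body (75 mm by 187 mm) begins 45 mm behind the grasp point.
Start: joints at [-1.166, 0.689, -0.195, 1.565, 0.157, 0.902, -0.215], TCP at [0.226, 0.583, 0.303] pointing down, gripper open.
Joint ranges: [-3.01, 3.01], [-0.46, 2.08], [-1.47, 1.51], [0.13, 2.56], [-1, 4.14], [0.04, 2.09], [-2.66, 2.66]. Speed limits (rad/s): [2.57, 2.57, 3.14, 3.14, 3.14, 3.14, 3.14].

## Interface

Orientations are given as a unit quaternion [x, y, z, w].
In Python, from plant import r gives the robot as it stands.
- The arm moves only by the tool play_rows, never from a script. Its arguments are lists of equal length, an entry for each row: "translation": the shift along the tool's x, y, z in m, a list of three; "delta_rot": the turn, a rotation vector about the tool's x, y, z in degrees, a list of three; "grip": the opening, from -1 (shut) to 1 (fully open). In form: {"translation": [[x, y, z], ...], "delta_rot": [[rx, ry, rz], ...], "grip": [grip, ...]}. A call has 1 to 20 rows; each row shifts and turns the commanded pose from where the row before left it, along the tool's axes as they then stand; what a row does not reach is not made up. A row lasts 1/8 s, in which the tool goes at most 62.5 mm and 10.7 degrees, less where a joint would pass 70% of its speed; a pose out of reach is approached as far as the arm can. A call with a gripper value outside its range is refused whole. The fingers move at their own pace and stop on an object; "squeeze" is the grip in N (left out, the last holds). Time passes only in rows, so rows that do not move let the fingers close. It gives the time, the measured TCP pose, the force, the opening and the grip force at its end, in the units of the state.
- r.get_state(): the state, without advancing time (a new reading comes with each control period).
- r.snapshot(name): name is "side" or "top"; returns the picture (480x640x3 uint8, blue, green, red); there is no depth.
- r.get_calibration(name): a dict with "intrinsics" (3x3 intrinsics, pixels), "eye" and "rotation" of the camera in the world. Camera axes: x right, y up, looking along -z (the intrinsics and any distortion apply to the point x, -y, -z); pixel columns grow to the right and rows downward; lengths in m; the calibration is good to about 2 mm. A picture is of the moment at which its call begins. get_calibration takes no time and is no camera call.
- r.finish_job(): hands the job in; it is judged then, once.
Trained networks look in the newest picture that a camera, given by its name, has taken for a name from the list of things; names that differ only in an ending like _2 or _b are one class to them, and where a whole thing is asked for, a point or a joint stands for the part that bears it (a point fixed in the world has none). Each returns a list of dicts, best first, with "confidence" (0 to 1); they miss things now and then, are a little off and sometimes report something else, mostly with a low value. They report only what shows in the picture. A call takes as long as a camera call.
- r.look_for(camera, target): "point" ([x, y, z] in m, in world coordinates, good to about 4 mm: the middle of the surface that is visible of it).
- r.silhouettes(camera, target): "pixels" (480x640 bool, what is visible of it).
The state is a dict: "clock": time; "q": joint angles; "qd": joint speeds; "joint_torque": joint torques, N m; "tool_pos": TCP position; "eef_rot": TCP orientation; "contact_force": force on the tool from outside, world axes, zero at the start; "moment": the same for the moment, N m; "opening": opening from 0.0 (shut) to 1.0 (fully open); "finger_force": force on a finger pad.
Only numpy, scipy, OpenCV 4.12 (cv2) and the standard library are available. Lean on these libraries where they do the work, as an engineer would, in place of code of your own. Each camera call takes 0.05 s, during which the arm holds its last target. There are 200 camera calls.

## Working session

There is one attempt and no reset: what is moved stays moved. The work goes in short steps, Python scripts to look and compute and a tool call to move; the robot and the scene stay as the last step left them, time stands still between calls to the robot, and variables do not carry over. Pictures are saved under pics/ and viewed, at most 10 in all, crops included, and the job is handed in when it is done.

Besides the shell and the picture viewer there is one more tool, called after "Call:" in YAML: its name, and indented under it one key for each argument. play_rows: Moves the arm, as the interface text tells. Its arguments: {"type":"object","properties":{"translation":{"type":"array","items":{"type":"array","items":{"type":"number"}}},"delta_rot":{"type":"array","items":{"type":"array","items":{"type":"number"}}},"grip":{"type":"array","items":{"type":"number"}},"squeeze":{"type":"number"}},"required":["translation","delta_rot","grip"]}

```bash
mkdir -p pics; ls
python3 - <<'E'
from plant import r
import cv2,numpy as np
ims=[]
for c in("side","top"):
    im=r.snapshot(c); cv2.imwrite(f"pics/{c}0.png",im)
    k=r.get_calibration(c); print(c,np.round(k["intrinsics"],1).tolist(),np.round(k["eye"],3),np.round(k["rotation"],3).tolist(), k.keys())
    for t in("stand","port","sleeve","button","cannula","vial","beaker","amber_bottle","tablet_jar","stopper","spatula","spare_paddle"):
        print(t,[(np.round(d["point"],3).tolist(),round(d["confidence"],2)) for d in r.look_for(c,t)[:2]])
s=r.get_state();print(s)
E
```

```text
pics
side [[459.9, 0.0, 319.8], [0.0, 459.9, 252.3], [0.0, 0.0, 1.0]] [0.461 0.61  0.878] [-0.042, 0.367, 0.925, -0.087] dict_keys(['intrinsics', 'eye', 'rotation'])
stand [([0.521, -0.025, 0.026], 0.76)]
port [([0.523, -0.026, 0.025], 0.61)]
sleeve [([0.541, -0.004, 0.179], 0.89)]
button []
cannula [([0.552, 0.034, 0.242], 0.5)]
vial [([0.482, -0.164, 0.048], 0.52)]
beaker [([0.644, -0.11, 0.06], 0.67)]
amber_bottle [([0.628, -0.216, 0.071], 0.8)]
tablet_jar [([0.585, 0.315, 0.082], 0.82)]
stopper [([0.625, -0.218, 0.069], 0.73), ([0.368, 0.279, 0.032], 0.72)]
spatula [([0.425, -0.031, 0.005], 0.77), ([0.628, -0.214, 0.072], 0.39)]
spare_paddle [([0.543, -0.423, 0.012], 0.63)]
top [[567.3, 0.0, 319.5], [0.0, 567.3, 233.2], [0.0, 0.0, 1.0]] [ 0.441 -0.035  1.262] [-0.039, 0.042, 0.714, -0.698] dict_keys(['intrinsics', 'eye', 'rotation'])
stand [([0.517, -0.111, 0.013], 0.92)]
port [([0.52, -0.107, 0.015], 0.56), ([0.538, -0.046, 0.171], 0.22)]
sleeve [([0.541, -0.04, 0.172], 0.57)]
button []
cannula [([0.542, -0.425, 0.009], 0.68), ([0.546, 0.026, 0.239], 0.57)]
vial []
beaker [([0.6
[... 335 characters left out ...]
8455,  0.68910723, -0.19459489,  1.56532346,  0.15730641,
        0.90252835, -0.21508587]), 'qd': array([-5.02507748e-04, -6.29538888e-04,  1.15472755e-03,  7.28946674e-05,
        7.85870523e-04,  1.74944771e-03, -1.02909659e-03]), 'joint_torque': array([-7.23885769e-04, -5.27482080e+01, -1.26759589e+00, -1.53740036e+01,
       -5.20060980e-02, -6.81954534e-04,  1.69053413e-05]), 'tool_pos': array([0.22646492, 0.58252733, 0.3027318 ]), 'eef_rot': array([1.84326113e-01, 9.82865140e-01, 8.65027779e-06, 4.21340944e-06]), 'contact_force': array([ 0.18409512, -0.88633111,  0.16299304]), 'moment': array([ 0.01312429, -0.04082563, -0.00760886]), 'finger_force': 0.0, 'opening': 0.9990578420855405}
```

View pics/side0.png

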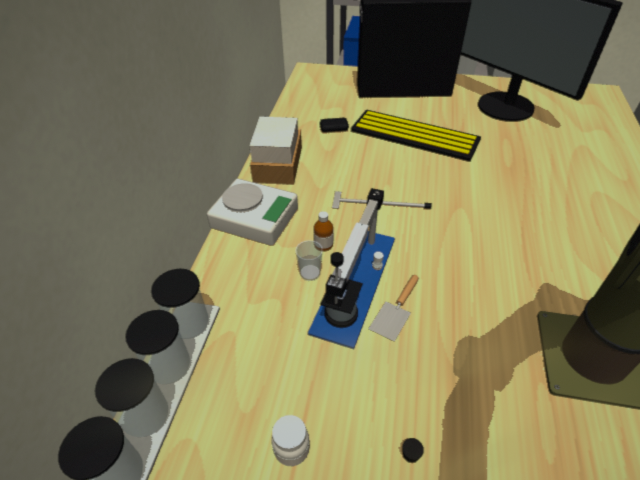

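View pics/top0.png

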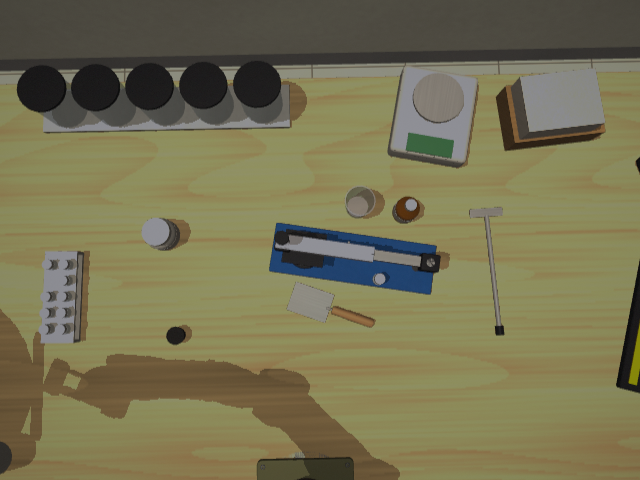

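```bash
cat > h.py <<'E'
from plant import r
import cv2,numpy as np
from scipy.spatial.transform import Rotation as R
def cam(c):
    k=r.get_calibration(c);q=np.array(k["rotation"],float)
    M=R.from_quat(q).as_matrix() if q.size==4 else q
    return np.array(k["intrinsics"]),np.array(k["eye"]),M
def proj(c,P):
    K,e,M=cam(c);p=(np.atleast_2d(P)-e)@M; p=p*[1,-1,-1]; u=p@K.T; return u[:,:2]/u[:,2:]
def ray(c,uv,z):
    K,e,M=cam(c);uv=np.atleast_2d(uv);d=np.c_[uv,np.ones(len(uv))]@np.linalg.inv(K).T*[1,-1,-1]@M.T
    return e+d*((z-e[2])/d[:,2])[:,None]
E
python3 - <<'E'
from h import *
im=cv2.imread("pics/top0.png")
hsv=cv2.cvtColor(im,cv2.COLOR_BGR2HSV)
m=cv2.inRange(hsv,(95,120,50),(130,255,255));m[:, :250]=0;m[:,460:]=0;m[:200]=0;m[310:]=0
m=cv2.morphologyEx(m,cv2.MORPH_OPEN,np.ones((3,3)))
pts=np.argwhere(m)[:,::-1].astype(float)
W=ray("top",pts,0.012)[:,:2]
b=cv2.minAreaRect((W*1000).astype(np.float32));print("plate",b);print(cv2.boxPoints(b))
for c in("top",):
  r.snapshot(c)
  for t in("sleeve","stand","cannula"):
    for d in r.silhouettes(c,t)[:2]:
        p=np.argwhere(d["pixels"])[:,::-1].astype(float)
        z={"sleeve":.175,"stand":.012,"cannula":.242}[t]
        w=ray(c,p,z)[:,:2]*1000
        print(t,d["confidence"],len(p),cv2.minAreaRect(w.astype(np.float32)))
cv2.imwrite("pics/c1.png",cv2.resize(im[210:310,260:450],None,fx=4.2,fy=4.2,interpolation=cv2.INTER_CUBIC))
E
```

```text
plate ((528.964111328125, -112.590087890625), (357.0457763671875, 107.46651458740234), 80.48729705810547)
[[ 446.4659   -279.7778  ]
 [ 552.4547   -297.5384  ]
 [ 611.4623     54.597626]
 [ 505.4735     72.358215]]
sleeve 0.61 1674 ((539.4437866210938, -47.88026428222656), (192.8770294189453, 39.64057159423828), 80.52993774414062)
stand 0.62 8000 ((527.9398803710938, -118.26837158203125), (370.307373046875, 111.41621398925781), 80.56077575683594)
cannula 0.47 168 ((551.5125122070312, 29.019012451171875), (23.51999855041504, 25.501630783081055), 89.03146362304688)
```

View pics/c1.png

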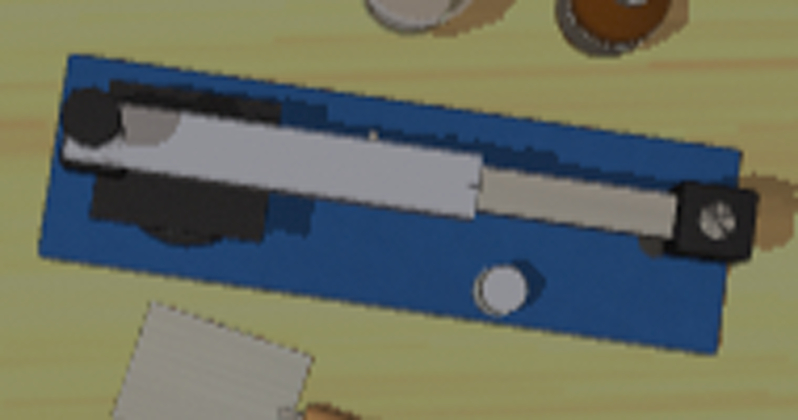

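Run:
```python
from h import *
f=lambda x,y:(260+x/4.2-.4,210+y/4.2-.4)
a=-np.radians(9.49);ex=np.array([np.cos(a),np.sin(a)]);ey=np.array([-np.sin(a),np.cos(a)])
for n,p,z,off in(("button",f(373,134),.16,(18,0)),("sl end a",f(481,155),.175,(14,-50)),("sl end b",f(474,217),.175,(-14,-50)),("clamp",f(716,220),.178,(0,-160)),("knob",f(92,117),.242,(0,125)),("plate",None,0,(0,0))):
    w=ray("top",[p],z)[0,:2]*1000 if p else np.array([528.96,-112.6])
    print(n,w.round(1),"origin->",(w-off[0]*ex-off[1]*ey).round(1), "proj")
for d in r.look_for("top","vial")+r.look_for("side","vial"): print(d)
print(ray("top",[f(500,288)],.057))
```

```text
button [550.5 -96.3] origin-> [532.7 -93.4] proj
sl end a [ 538.2 -144.7] origin-> [532.6 -93.1] proj
sl end b [ 509.8 -140.5] origin-> [531.9 -93.5] proj
clamp [ 505.7 -250.4] origin-> [532.1 -92.6] proj
knob [552.5  29. ] origin-> [531.9 -94.3] proj
plate [ 529.  -112.6] origin-> [ 529.  -112.6] proj
{'point': [0.4771, -0.165, 0.0566], 'confidence': 0.67}
{'point': [0.4818, -0.1642, 0.0476], 'confidence': 0.52}
[[ 0.48120894 -0.16385214  0.057     ]]
```

Call:
play_rows:
  translation:
    - [-0.05,-0.005,-0.003]
    - [-0.05,-0.005,-0.003]
    - [-0.05,-0.005,-0.003]
    - [-0.05,-0.005,-0.003]
    - [-0.05,-0.005,-0.003]
    - [-0.05,-0.005,-0.003]
    - [-0.05,-0.005,-0.003]
    - [-0.05,-0.005,-0.003]
    - [-0.05,-0.005,-0.003]
    - [-0.05,-0.005,-0.003]
    - [-0.05,-0.005,-0.003]
    - [-0.05,-0.005,-0.003]
    - [-0.05,-0.005,-0.003]
    - [-0.05,-0.005,-0.003]
    - [-0.05,-0.005,0]
    - [-0.05,-0.005,0]
    - [0,0,0]
  delta_rot:
    - [0,0,4.9]
    - [0,0,4.9]
    - [0,0,4.9]
    - [0,0,4.9]
    - [0,0,4.9]
    - [0,0,4.9]
    - [0,0,4.9]
    - [0,0,4.9]
    - [0,0,4.9]
    - [0,0,4.9]
    - [0,0,4.9]
    - [0,0,4.9]
    - [0,0,4.9]
    - [0,0,4.9]
    - [0,0,4.9]
    - [0,0,4.8]
    - [0,0,0]
  grip: [1,1,1,1,1,1,1,1,1,1,1,1,1,1,1,1,1]

```text
clock: 3.72
tool_pos: [0.5544, -0.0889, 0.345]
eef_rot: [0.766, 0.642, -0.001, 0.001]
contact_force: [-1.0, 0.5, -0.0]
opening: 1.0
finger_force: 0.0
```

```bash
cat >> h.py <<'E'
O=np.array([.5322,-.0933,0]);A=R.from_euler('z',-9.5,degrees=True).as_matrix()
def st(g=.045):
    s=r.get_state();T=R.from_quat(s["eef_rot"]).as_matrix()
    p=s["tool_pos"]
    print("t",round(s["clock"],2),"stand tcp mm",(1000*A.T@(p-O)).round(1),"grasp",(1000*A.T@(p+g*T[:,2]-O)).round(1),"tool in stand",np.round(A.T@T,3).tolist(),"F stand",(A.T@s["contact_force"]).round(2),"open",round(s["opening"]*88,1),s["finger_force"],"q",s["q"].round(2))
    return s,T
def to(target,g=.045):
    s,T=st(g);d=T.T@(A@np.array(target)/1000+O-s["tool_pos"]-g*T[:,2]);print("tool delta mm",(d*1000).round(1),"rotz",R.from_matrix(T.T@A@np.array([[0,1,0],[1,0,0],[0,0,-1.]])).as_rotvec(degrees=True).round(2),R.from_matrix(T.T@A@np.array([[0,-1,0],[-1,0,0],[0,0,-1.]])).as_rotvec(degrees=True).round(2))
E
python3 -c "
from h import *
to([0,1,160])"
```

```text
t 3.73 stand tcp mm [ 21.2   8.  345. ] grasp [ 21.2   7.8 300. ] tool in stand [[0.01, 1.0, 0.0], [1.0, -0.01, -0.003], [-0.003, 0.0, -1.0]] F stand [-1.11  0.33 -0.05] open 88.0 0.0 q [-0.01  0.55  0.14  1.72 -0.09  0.88 -0.01]
tool delta mm [ -6.6 -21.2 140. ] rotz [ 0.01  0.19 -0.55] [ 2.9000e-01 -2.0000e-02  1.7945e+02]
```

Call:
play_rows:
  translation:
    - [-0.0066,-0.021,0.02]
    - [0,0,0.05]
    - [0,0,0.045]
    - [0,0,0.025]
    - [0,0,0]
  delta_rot:
    - [0,0.2,-0.5]
    - [0,0,0]
    - [0,0,0]
    - [0,0,0]
    - [0,0,0]
  grip: [1,1,1,1,1]

```text
clock: 4.35
tool_pos: [0.5332, -0.0847, 0.2032]
eef_rot: [0.76, 0.65, 0.0, -0.003]
contact_force: [-0.1, -0.0, -0.7]
opening: 1.0
finger_force: 0.0
```

```bash
python3 -c "
from h import *
to([0,1,160])
for c in('top','side'): cv2.imwrite(f'pics/{c}2.png',r.snapshot(c))
a=cv2.imread('pics/top2.png')[190:330,240:460];b=cv2.imread('pics/side2.png')[170:370,260:440]
a=cv2.resize(a,None,fx=2,fy=2);b=cv2.resize(b,None,fx=1.8,fy=1.8)
o=np.zeros((360,770,3),np.uint8);o[:280,:440]=a;o[:360,442:442+324]=b;cv2.imwrite('pics/m2.png',o)"
```

```text
t 4.35 stand tcp mm [ -0.5   8.6 203.2] grasp [ -0.6   8.8 158.2] tool in stand [[-0.01, 1.0, -0.004], [1.0, 0.01, 0.004], [0.004, -0.004, -1.0]] F stand [-0.09 -0.04 -0.74] open 88.0 0.0 q [ 0.03  0.73  0.08  1.92 -0.12  0.5   0.04]
tool delta mm [-7.8  0.6 -1.9] rotz [-0.22 -0.25  0.57] [   0.39   -0.35 -179.43]
```

View pics/m2.png

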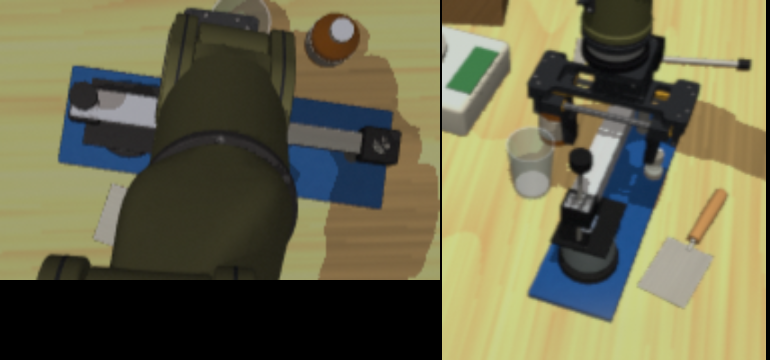

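Call:
play_rows:
  translation:
    - [-0.0078,0.0006,-0.002]
    - [0,0,0]
  delta_rot:
    - [-0.2,-0.3,0.6]
    - [0,0,0]
  grip: [1,1]

```text
clock: 4.7
tool_pos: [0.5337, -0.095, 0.208]
eef_rot: [0.764, 0.645, 0.001, 0.003]
contact_force: [0.0, 1.1, -0.1]
opening: 0.997
finger_force: 0.0
```

```bash
python3 -c "
from h import *
to([0,1,160])"
```

```text
t 4.7 stand tcp mm [  1.8  -1.4 208. ] grasp [  2.   -1.5 163. ] tool in stand [[0.004, 1.0, 0.006], [1.0, -0.004, -0.002], [-0.002, 0.006, -1.0]] F stand [-0.16  1.04 -0.11] open 87.8 0.0 q [ 0.04  0.72  0.09  1.92 -0.12  0.5   0.04]
tool delta mm [ 2.5 -2.1  2.9] rotz [ 0.35  0.13 -0.22] [  0.21  -0.55 179.78]
```

```bash
python3 -c "
from h import *
for i in range(5):
    r.snapshot('top'); s=r.get_state(); print((1000*A.T@(s['tool_pos']-O)).round(1),s['qd'].round(3), (A.T@s['contact_force']).round(2))
to([0,1,160])"
```

```text
[  1.6  -1.  207.7] [-0.003  0.008 -0.012  0.004 -0.005 -0.001  0.001] [-0.36 -0.05 -0.08]
[  1.4  -0.7 207.4] [-0.002  0.008 -0.009  0.003  0.001 -0.001 -0.   ] [0.   0.64 0.78]
[  1.3  -0.5 207.2] [-0.003  0.007 -0.004  0.002  0.     0.001  0.001] [ 0.33 -0.33 -0.35]
[  1.2  -0.4 207. ] [-0.001  0.006 -0.001  0.001 -0.001 -0.001 -0.   ] [ 0.55 -0.54  0.35]
[  1.2  -0.3 206.9] [ 0.     0.004  0.001  0.003  0.001 -0.001 -0.   ] [-0.42 -0.36 -0.28]
t 4.95 stand tcp mm [  1.2  -0.3 206.9] grasp [  1.3  -0.4 161.9] tool in stand [[0.002, 1.0, 0.004], [1.0, -0.002, -0.001], [-0.001, 0.004, -1.0]] F stand [-0.42 -0.36 -0.28] open 88.0 0.0 q [ 0.03  0.72  0.09  1.92 -0.12  0.5   0.04]
tool delta mm [ 1.4 -1.3  1.9] rotz [ 0.22  0.08 -0.13] [ 1.3000e-01 -3.5000e-01  1.7987e+02]
```

Call:
play_rows:
  translation:
    - [0,0,0.001]
    - [0,0,0]
    - [0,0,0]
    - [0,0,0]
    - [0,0,0]
    - [0,0,0]
  delta_rot:
    - [0,0,0]
    - [0,0,0]
    - [0,0,0]
    - [0,0,0]
    - [0,0,0]
    - [0,0,0]
  grip: [-1,-1,-1,-1,-1,-1]
  squeeze: 25

```text
clock: 5.7
tool_pos: [0.5329, -0.0939, 0.2056]
eef_rot: [0.764, 0.645, 0.0, 0.002]
contact_force: [-6.7, 1.5, 7.3]
opening: 0.344
finger_force: 8.5
```

```bash
python3 -c "
from h import *
st()"
```

```text
t 5.7 stand tcp mm [  0.8  -0.5 205.6] grasp [  0.9  -0.5 160.6] tool in stand [[0.002, 1.0, 0.003], [1.0, -0.002, -0.002], [-0.002, 0.003, -1.0]] F stand [-6.85  0.34  7.32] open 30.3 8.52178790490143 q [ 0.03  0.73  0.09  1.92 -0.12  0.5   0.04]
```

Call:
play_rows:
  translation:
    - [0,0,0]
    - [0,0,0]
    - [0,0,0]
    - [0,0,0]
  delta_rot:
    - [0,0,0]
    - [0,0,0]
    - [0,0,0]
    - [0,0,0]
  grip: [-1,-1,-1,-1]

```text
clock: 6.2
tool_pos: [0.5319, -0.0937, 0.2056]
eef_rot: [0.764, 0.645, -0.0, 0.001]
contact_force: [-5.0, 1.7, 5.2]
opening: 0.314
finger_force: 25.0
```

```bash
python3 -c "
from h import *
st()"
```

```text
t 6.2 stand tcp mm [-2.000e-01 -5.000e-01  2.056e+02] grasp [ -0.2  -0.5 160.6] tool in stand [[0.003, 1.0, 0.0], [1.0, -0.003, -0.002], [-0.002, 0.0, -1.0]] F stand [-5.16  0.87  5.23] open 27.6 24.99933583661914 q [ 0.03  0.73  0.09  1.92 -0.12  0.5   0.04]
```

Call:
play_rows:
  translation:
    - [-0.002,0,0]
    - [-0.003,0,0]
    - [-0.003,0,0]
    - [-0.003,0,0]
    - [-0.003,0,0]
    - [-0.002,0,0]
    - [0,0,0]
  delta_rot:
    - [0,0,0]
    - [0,0,0]
    - [0,0,0]
    - [0,0,0]
    - [0,0,0]
    - [0,0,0]
    - [0,0,0]
  grip: [-1,-1,-1,-1,-1,-1,-1]

```text
clock: 7.08
tool_pos: [0.5294, -0.108, 0.2056]
eef_rot: [0.764, 0.646, 0.0, -0.0]
contact_force: [-4.4, 2.6, 5.4]
opening: 0.311
finger_force: 25.0
```

```bash
python3 -c "
from h import *
st()
cv2.imwrite('pics/side3.png',r.snapshot('side'))
for d in r.look_for('side','cannula')[:1]:print(1000*A.T@(np.array(d['point'])-O))"
```

```text
t 7.08 stand tcp mm [ -0.3 -14.9 205.6] grasp [ -0.3 -14.9 160.6] tool in stand [[0.001, 1.0, 0.0], [1.0, -0.001, 0.0], [0.0, 0.0, -1.0]] F stand [-4.8   1.79  5.41] open 27.4 24.997470136731863 q [ 0.07  0.73  0.08  1.92 -0.11  0.5   0.06]
[ -3.69304785 115.98108207 238.3       ]
```

Call:
play_rows:
  translation:
    - [0,0,0]
    - [0,0,0]
    - [-0.003,0,0]
    - [-0.003,0,0]
    - [-0.002,0,0]
    - [-0.002,0,0]
    - [0,0,0]
  delta_rot:
    - [0,0,0]
    - [0,0,0]
    - [0,0,0]
    - [0,0,0]
    - [0,0,0]
    - [0,0,0]
    - [0,0,0]
  grip: [-1,-1,-1,-1,-1,-1,-1]
  squeeze: 8

```text
clock: 8.05
tool_pos: [0.528, -0.1168, 0.2056]
eef_rot: [0.763, 0.646, 0.001, -0.001]
contact_force: [-4.3, 6.7, 5.1]
opening: 0.32
finger_force: 8.0
```

```bash
python3 -c "
from h import *
st()
cv2.imwrite('pics/side4.png',r.snapshot('side'))
for d in r.look_for('side','cannula')[:1]:print(1000*A.T@(np.array(d['point'])-O))"
```

```text
t 8.05 stand tcp mm [ -0.3 -23.9 205.6] grasp [ -0.3 -23.8 160.6] tool in stand [[0.001, 1.0, 0.0], [1.0, -0.001, 0.002], [0.002, 0.0, -1.0]] F stand [-5.35  5.91  5.1 ] open 28.2 7.999370817560703 q [ 0.09  0.73  0.08  1.92 -0.11  0.5   0.08]
[ -4.72164767 105.16294996 238.1       ]
```

Call:
play_rows:
  translation:
    - [0,0,0]
    - [-0.001,0,0]
    - [-0.001,0,0]
    - [0,0,0]
  delta_rot:
    - [0,0,0]
    - [0,0,0]
    - [0,0,0]
    - [0,0,0]
  grip: [-1,-1,-1,-1]

```text
clock: 8.65
tool_pos: [0.5276, -0.1187, 0.2056]
eef_rot: [0.763, 0.646, 0.001, -0.001]
contact_force: [-5.0, 6.9, 6.0]
opening: 0.32
finger_force: 8.0
```

```bash
python3 -c "
from h import *
st()
r.snapshot('side')
for d in r.look_for('side','cannula')[:1]:print(1000*A.T@(np.array(d['point'])-O))
st()"
```

```text
t 8.65 stand tcp mm [ -0.3 -25.8 205.6] grasp [ -0.3 -25.7 160.6] tool in stand [[0.001, 1.0, 0.0], [1.0, -0.001, 0.002], [0.002, 0.0, -1.0]] F stand [-6.09  5.95  6.04] open 28.2 7.999575391877443 q [ 0.09  0.73  0.08  1.92 -0.11  0.5   0.08]
[ -4.52319054 103.37113111 240.4       ]
t 8.75 stand tcp mm [ -0.3 -25.8 205.6] grasp [ -0.3 -25.7 160.6] tool in stand [[0.001, 1.0, 0.0], [1.0, -0.001, 0.002], [0.002, 0.0, -1.0]] F stand [-5.64  5.5   6.62] open 27.7 7.999624345684424 q [ 0.09  0.73  0.08  1.92 -0.11  0.5   0.08]
```

Call:
play_rows:
  translation:
    - [-0.001,0,0]
    - [-0.001,0,0]
    - [-0.001,0,0]
    - [-0.001,0,0]
    - [-0.001,0,0]
    - [0,0,0]
  delta_rot:
    - [0,0,0]
    - [0,0,0]
    - [0,0,0]
    - [0,0,0]
    - [0,0,0]
    - [0,0,0]
  grip: [-1,-1,-1,-1,-1,-1]

```text
clock: 9.5
tool_pos: [0.5267, -0.1239, 0.2056]
eef_rot: [0.763, 0.646, 0.001, -0.0]
contact_force: [-5.0, 6.3, 6.0]
opening: 0.317
finger_force: 8.0
```

```bash
cat > q.py <<'E'
from h import *
st()
im=r.snapshot('side')
for d in r.look_for('side','cannula')[:1]:print(1000*A.T@(np.array(d['point'])-O))
E
python3 q.py
```

```text
t 9.5 stand tcp mm [ -0.3 -31.1 205.6] grasp [ -0.3 -31.1 160.6] tool in stand [[0.001, 1.0, 0.0], [1.0, -0.001, 0.001], [0.001, 0.0, -1.0]] F stand [-5.93  5.36  5.96] open 27.9 7.998904644045979 q [ 0.1   0.73  0.08  1.92 -0.11  0.5   0.09]
[ -4.88349525 101.28302658 238.5       ]
```

```bash
cat > q.py <<'E'
from h import *
st()
im=r.snapshot('side')
# track knob: template from side0, sub-pixel by upscaling; invert via point at z=.242 plane
def tr(im,T0=cv2.imread('pics/side0.png')):
    c=proj('side',[O+A@np.array([0,.125,.242])])[0].astype(int)
    t=T0[c[1]-9:c[1]+10,c[0]-9:c[0]+10];f=6
    t=cv2.resize(t,None,fx=f,fy=f,interpolation=cv2.INTER_CUBIC)
    w=cv2.resize(im[c[1]-60:c[1]+60,c[0]-60:c[0]+60],None,fx=f,fy=f,interpolation=cv2.INTER_CUBIC)
    m=cv2.matchTemplate(w,t,cv2.TM_CCOEFF_NORMED);_,v,_,l=cv2.minMaxLoc(m)
    uv=c+(np.array(l)/f-(60-9))
    p=ray('side',[uv],.242)[0]; return v,(1000*A.T@(p-O)).round(1)
for n in('side0','side3','side4'):print(n,tr(cv2.imread(f'pics/{n}.png')))
print(tr(im))
E
python3 q.py
```

```text
t 9.6 stand tcp mm [ -0.4 -31.1 205.6] grasp [ -0.4 -31.  160.6] tool in stand [[0.001, 1.0, 0.0], [1.0, -0.001, 0.001], [0.001, 0.0, -1.0]] F stand [-5.38  4.73  5.74] open 27.7 7.999003567965701 q [ 0.1   0.73  0.08  1.92 -0.11  0.5   0.09]
side0 (0.9996735453605652, array([  1.3, 123.8, 242. ]))
side3 (0.8809142708778381, array([  1.8, 109.8, 242. ]))
side4 (0.8755480051040649, array([  1.8, 100.9, 242. ]))
(0.879473090171814, array([  1.9,  93.8, 242. ]))
```

Call:
play_rows:
  translation:
    - [-0.001,0,0]
    - [-0.001,0,0]
    - [-0.001,0,0]
    - [-0.001,0,0]
    - [0,0,0]
  delta_rot:
    - [0,0,0]
    - [0,0,0]
    - [0,0,0]
    - [0,0,0]
    - [0,0,0]
  grip: [-1,-1,-1,-1,-1]

```text
clock: 10.28
tool_pos: [0.5266, -0.1248, 0.2055]
eef_rot: [0.763, 0.647, 0.002, -0.002]
contact_force: [-3.3, 12.0, 5.0]
opening: 0.318
finger_force: 8.0
```

```bash
python3 q.py|grep -v side
```

```text
t 10.28 stand tcp mm [ -0.3 -32.  205.5] grasp [ -0.4 -31.7 160.5] tool in stand [[-0.002, 1.0, -0.0], [1.0, 0.002, 0.005], [0.005, -0.0, -1.0]] F stand [-5.19 11.25  4.97] open 28.0 8.003853015200093 q [ 0.11  0.73  0.07  1.92 -0.11  0.5   0.09]
(0.8812037706375122, array([  1.7,  93.3, 242. ]))
```

Call:
play_rows:
  translation:
    - [0.0015,0,0]
    - [0,0,0]
    - [0,0,0]
    - [0,0,0]
    - [0,0,-0.03]
    - [0,0,-0.04]
    - [0,0,-0.04]
    - [0,-0.04,-0.02]
    - [0,-0.05,0]
    - [0,-0.05,0]
    - [0,0,0]
  delta_rot:
    - [0,0,0]
    - [0,0,0]
    - [0,0,0]
    - [0,0,0]
    - [0,0,0]
    - [0,0,0]
    - [0,0,0]
    - [0,0,0]
    - [0,0,0]
    - [0,0,0]
    - [0,0,0]
  grip: [-0.2,1,1,1,1,1,1,1,1,1,1]

```text
clock: 11.7
tool_pos: [0.3845, -0.1049, 0.3352]
eef_rot: [0.764, 0.645, -0.001, 0.0]
contact_force: [0.9, 0.1, -0.3]
opening: 0.997
finger_force: 0.0
```

```bash
python3 q.py|grep -v side; python3 -c "
from h import *
im=r.snapshot('top');cv2.imwrite('pics/top5.png',im)
cv2.imwrite('pics/c5.png',cv2.resize(im[210:310,260:450],None,fx=4.2,fy=4.2,interpolation=cv2.INTER_CUBIC))
for c in('top','side'):
  print([ (d['confidence'],1000*A.T@(np.array(d['point'])-O)) for d in r.look_for(c,'button')])"
```

```text
t 11.7 stand tcp mm [-143.8  -35.8  335.2] grasp [-143.8  -35.9  290.2] tool in stand [[0.004, 1.0, -0.001], [1.0, -0.004, -0.002], [-0.002, -0.001, -1.0]] F stand [ 0.89  0.24 -0.34] open 87.8 0.0 q [ 0.06  0.35  0.12  2.17 -0.07  0.63  0.06]
(0.9499050974845886, array([  1.3,  93.6, 242. ]))
[(0.4, array([  62.752509  , -327.12922923,    7.2       ]))]
[]
```

View pics/c5.png

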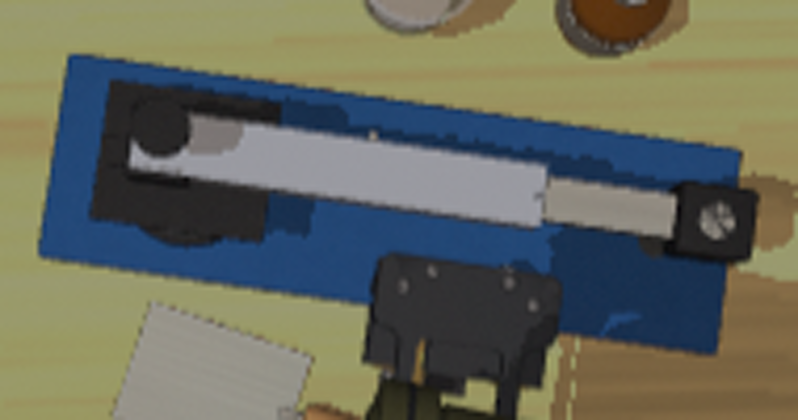

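```bash
python3 -c "
import cv2
for n in('top0','top5'): print(cv2.imread(f'pics/{n}.png',0)[237:247,345:353])
import os
os.system('sed -i /zz/d q.py')
from h import *
im=r.snapshot('top')
for y in(125-30,):
  to([0,94,252],g=.064)"
```

```text
[[ 59  59  60  59  58  58  59  60]
 [ 59  59  59  59  58  58  59  60]
 [ 54  55  55  56  53  54  59  59]
 [ 39  40  42  47  39  39  54  54]
 [ 41  40  44  89  71  40  39  39]
 [ 75  61  59 125 103  39  41  40]
 [126 110 100 116 103  89  75  74]
 [145 144 144 145 145 144 127 126]
 [145 144 144 144 145 145 144 145]
 [144 144 145 144 144 144 145 145]]
[[ 63  62  63  63  62  63  62  63]
 [ 63  63  63  63  62  62  63  63]
 [ 59  58  60  59  58  57  63  63]
 [ 41  42  43  50  43  44  58  59]
 [ 44  44  47  94  76  42  44  44]
 [ 80  67  62 134 111  43  43  41]
 [135 118 106 124 110  94  79  80]
 [155 154 153 154 153 153 135 134]
 [154 154 154 154 153 154 155 155]
 [153 155 154 154 154 153 154 154]]
t 11.95 stand tcp mm [-137.9  -35.4  335.3] grasp [-137.6  -35.5  271.3] tool in stand [[0.002, 1.0, 0.005], [1.0, -0.002, -0.002], [-0.002, 0.005, -1.0]] F stand [-0.1   0.6  -0.25] open 87.8 0.0 q [ 0.06  0.36  0.12  2.16 -0.07  0.63  0.06]
tool delta mm [129.9 137.2  19.8] rotz [ 0.3   0.1  -0.14] [ 1.6000e-01 -4.7000e-01  1.7986e+02]
```

Call:
play_rows:
  translation:
    - [0.03,0.03,0]
    - [0.035,0.035,0]
    - [0.035,0.035,0]
    - [0.02,0.025,0]
    - [0.01,0.0122,0.005]
    - [0,0,0.005]
    - [0,0,0]
    - [0,0,0]
  delta_rot:
    - [0,0,0]
    - [0,0,0]
    - [0,0,0]
    - [0,0,0]
    - [0,0,0]
    - [0,0,0]
    - [0,0,0]
    - [0,0,0]
  grip: [-1,-1,-1,-1,-1,-1,-1,-1]
  squeeze: 20

```text
clock: 12.95
tool_pos: [0.545, -0.0011, 0.3256]
eef_rot: [0.765, 0.645, 0.0, 0.002]
contact_force: [-0.8, 1.1, -0.0]
opening: 0.12
finger_force: 0.0
```

```bash
python3 -c "
from h import *
to([0,94,252],g=.064)
cv2.imwrite('pics/s6.png',cv2.resize(r.snapshot('side')[200:340,270:430],None,fx=4,fy=4,interpolation=cv2.INTER_CUBIC))"
```

```text
t 12.95 stand tcp mm [ -2.6  93.1 325.6] grasp [ -2.4  92.9 261.6] tool in stand [[0.004, 1.0, 0.003], [1.0, -0.004, -0.002], [-0.002, 0.003, -1.0]] F stand [-0.94  0.92 -0.  ] open 10.5 0.0 q [-0.16  0.55  0.12  1.79 -0.09  0.8  -0.16]
tool delta mm [1.1 2.4 9.6] rotz [ 0.16  0.12 -0.24] [  0.2   -0.25 179.76]
```

View pics/s6.png

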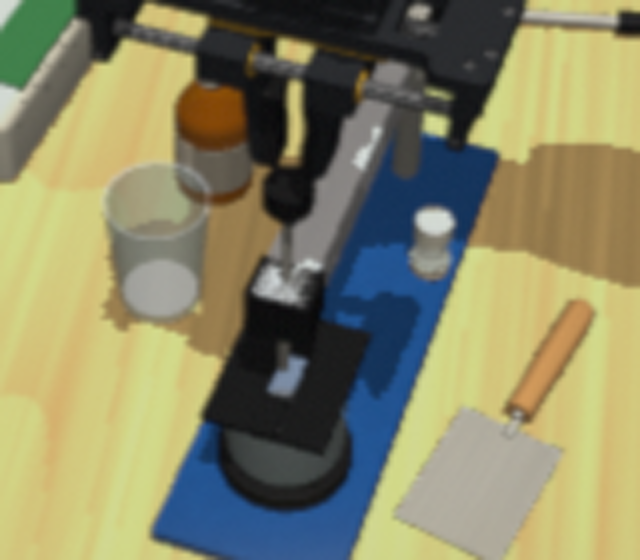

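Call:
play_rows:
  translation:
    - [0.001,0.001,0.004]
    - [0,0,0.004]
    - [0,0,0.003]
    - [0,0,0.003]
    - [0,0,0.003]
    - [0,0,0.003]
    - [0,0,0.003]
    - [0,0,0.003]
    - [0,0,0]
  delta_rot:
    - [0,0,0]
    - [0,0,0]
    - [0,0,0]
    - [0,0,0]
    - [0,0,0]
    - [0,0,0]
    - [0,0,0]
    - [0,0,0]
    - [0,0,0]
  grip: [-1,-1,-1,-1,-1,-1,-1,-1,-1]

```text
clock: 14.12
tool_pos: [0.5471, 0.0007, 0.2992]
eef_rot: [0.764, 0.645, 0.0, 0.002]
contact_force: [0.4, -0.5, -0.5]
opening: 0.002
finger_force: 0.0
```

```bash
python3 -c "
from h import *
to([0,94,197],g=.064)"
```

```text
t 14.12 stand tcp mm [ -0.8  95.2 299.2] grasp [ -0.6  95.1 235.2] tool in stand [[0.002, 1.0, 0.003], [1.0, -0.002, -0.002], [-0.002, 0.003, -1.0]] F stand [ 0.48 -0.4  -0.48] open 0.2 0.0 q [-0.16  0.59  0.12  1.82 -0.09  0.73 -0.16]
tool delta mm [-1.   0.4 38.2] rotz [ 0.19  0.1  -0.14] [ 1.6000e-01 -3.0000e-01  1.7986e+02]
```

Call:
play_rows:
  translation:
    - [0,0,0.002]
    - [0,0,0.002]
    - [0,0,0.002]
    - [0,0,0.002]
    - [0,0,0.002]
    - [0,0,0]
  delta_rot:
    - [0,0,0]
    - [0,0,0]
    - [0,0,0]
    - [0,0,0]
    - [0,0,0]
    - [0,0,0]
  grip: [-1,-1,-1,-1,-1,-1]

```text
clock: 14.88
tool_pos: [0.5472, 0.0007, 0.2892]
eef_rot: [0.764, 0.645, 0.0, 0.002]
contact_force: [-0.3, 0.4, 0.0]
opening: 0.002
finger_force: 0.0
```

```bash
python3 -c "
from h import *
to([0,94,197],g=.064)"
```

```text
t 14.88 stand tcp mm [ -0.8  95.2 289.2] grasp [ -0.5  95.1 225.2] tool in stand [[0.002, 1.0, 0.003], [1.0, -0.002, -0.002], [-0.002, 0.003, -1.0]] F stand [-0.33  0.35  0.05] open 0.2 0.01595980327692814 q [-0.16  0.6   0.11  1.83 -0.09  0.71 -0.16]
tool delta mm [-1.   0.5 28.2] rotz [ 0.19  0.1  -0.14] [ 1.6000e-01 -3.0000e-01  1.7986e+02]
```

No force at 12 mm below the lowest possible knob top; I look before going on.

```bash
python3 -c "
from h import *
a=cv2.resize(r.snapshot('side')[200:340,270:430],None,fx=4,fy=4,interpolation=cv2.INTER_CUBIC)
cv2.imwrite('pics/s7.png',a)"
```

```text
(no output)
```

View pics/s7.png

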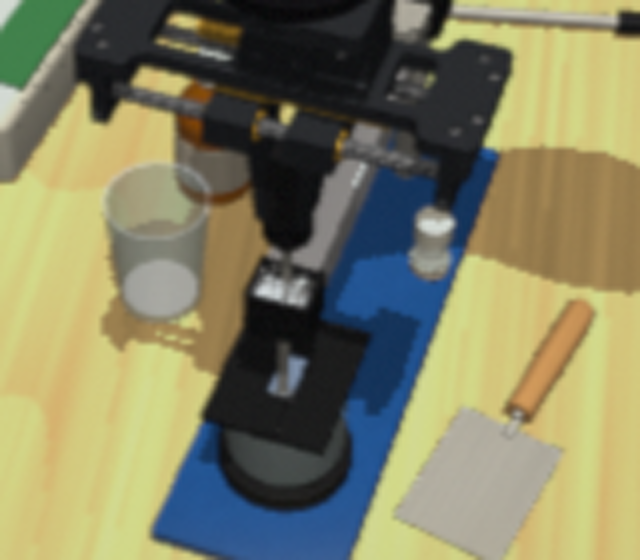

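Call:
play_rows:
  translation:
    - [0,0,0.002]
    - [0,0,0.002]
    - [0,0,0.002]
    - [0,0,0.002]
    - [0,0,0.002]
    - [0,0,0.002]
    - [0,0,0.002]
    - [0,0,0.002]
    - [0,0,0.002]
    - [0,0,0.002]
    - [0,0,0.002]
    - [0,0,0.001]
    - [0,0,0.001]
    - [0,0,0]
  delta_rot:
    - [0,0,0]
    - [0,0,0]
    - [0,0,0]
    - [0,0,0]
    - [0,0,0]
    - [0,0,0]
    - [0,0,0]
    - [0,0,0]
    - [0,0,0]
    - [0,0,0]
    - [0,0,0]
    - [0,0,0]
    - [0,0,0]
    - [0,0,0]
  grip: [-1,-1,-1,-1,-1,-1,-1,-1,-1,-1,-1,-1,-1,-1]

```text
clock: 16.68
tool_pos: [0.5472, 0.0006, 0.2654]
eef_rot: [0.764, 0.645, 0.0, 0.002]
contact_force: [-0.1, 0.3, 1.4]
opening: 0.008
finger_force: 0.3
```

```bash
python3 -c "
from h import *
to([0,94,197],g=.064)"
```

```text
t 16.68 stand tcp mm [ -0.7  95.1 265.4] grasp [ -0.4  95.  201.4] tool in stand [[0.003, 1.0, 0.003], [1.0, -0.003, -0.002], [-0.002, 0.003, -1.0]] F stand [-0.12  0.32  1.4 ] open 0.7 0.291498796786982 q [-0.15  0.64  0.11  1.85 -0.1   0.65 -0.16]
tool delta mm [-1.   0.4  4.4] rotz [ 0.2   0.1  -0.15] [ 1.5000e-01 -3.1000e-01  1.7985e+02]
```

Call:
play_rows:
  translation:
    - [0,0,0.001]
    - [0,0,0.001]
    - [0,0,0.001]
    - [0,0,0.0005]
    - [0,0,0]
  delta_rot:
    - [0,0,0]
    - [0,0,0]
    - [0,0,0]
    - [0,0,0]
    - [0,0,0]
  grip: [-1,-1,-1,-1,-1]

```text
clock: 17.3
tool_pos: [0.5473, 0.0007, 0.2619]
eef_rot: [0.764, 0.645, 0.0, 0.002]
contact_force: [-1.2, -0.3, 1.9]
opening: 0.009
finger_force: 0.7
```

```bash
python3 -c "
from h import *
to([0,94,197],g=.064)"
```

```text
t 17.3 stand tcp mm [ -0.6  95.2 261.9] grasp [ -0.4  95.1 197.9] tool in stand [[0.002, 1.0, 0.003], [1.0, -0.002, -0.002], [-0.002, 0.003, -1.0]] F stand [-1.1  -0.47  1.87] open 0.8 0.7427849325540592 q [-0.15  0.64  0.1   1.86 -0.1   0.64 -0.15]
tool delta mm [-1.1  0.4  0.9] rotz [ 0.2   0.1  -0.14] [ 1.5000e-01 -3.1000e-01  1.7986e+02]
```

Call:
play_rows:
  translation:
    - [0,0,0.0005]
    - [0,0,0.0005]
    - [0,0,0.0005]
    - [0,0,0]
  delta_rot:
    - [0,0,0]
    - [0,0,0]
    - [0,0,0]
    - [0,0,0]
  grip: [-1,-1,-1,-1]

```text
clock: 17.8
tool_pos: [0.5473, 0.0007, 0.2613]
eef_rot: [0.764, 0.645, 0.001, 0.002]
contact_force: [-3.4, -0.5, 9.1]
opening: 0.004
finger_force: 4.4
```

Call:
play_rows:
  translation:
    - [0,0,0.0005]
    - [0,0,0]
  delta_rot:
    - [0,0,0]
    - [0,0,0]
  grip: [-1,-1]

```text
clock: 18.05
tool_pos: [0.5473, 0.0006, 0.2612]
eef_rot: [0.764, 0.645, 0.001, 0.002]
contact_force: [-3.5, 0.5, 12.0]
opening: 0.002
finger_force: 6.2
```

Call:
play_rows:
  translation:
    - [0,0,-0.005]
    - [0,0,-0.02]
    - [0,0,-0.04]
    - [0,0,-0.04]
    - [0,-0.05,0]
    - [0,-0.06,0]
    - [0,-0.05,0]
    - [0,0,0]
  delta_rot:
    - [0,0,0]
    - [0,0,0]
    - [0,0,0]
    - [0,0,0]
    - [0,0,0]
    - [0,0,0]
    - [0,0,0]
    - [0,0,0]
  grip: [-1,-1,-1,-1,-1,-1,-1,-1]

```text
clock: 19.05
tool_pos: [0.3855, 0.0278, 0.3643]
eef_rot: [0.764, 0.646, -0.001, 0.001]
contact_force: [0.5, 0.3, -0.1]
opening: 0.007
finger_force: 0.0
```

```bash
python3 -c "
from h import *
st()
a=cv2.resize(r.snapshot('side')[200:340,270:430],None,fx=2.7,fy=2.7,interpolation=cv2.INTER_CUBIC)
t=r.snapshot('top');b=cv2.resize(t[200:320,260:450],None,fx=1.9,fy=1.9,interpolation=cv2.INTER_CUBIC)
print(t[240:245,345:353,1])
o=np.zeros((380,795,3),np.uint8);o[:378,:432]=a;o[:228,433:433+361]=b;cv2.imwrite('pics/s8.png',o)"
```

```text
t 19.05 stand tcp mm [-164.6   95.2  364.3] grasp [-164.6   95.1  319.3] tool in stand [[0.001, 1.0, 0.0], [1.0, -0.001, -0.002], [-0.002, 0.0, -1.0]] F stand [ 0.42  0.39 -0.09] open 0.6 0.0 q [-0.29  0.29  0.13  2.15 -0.06  0.71 -0.29]
[[ 48  47  46  54  48  48  62  64]
 [ 48  48  49  96  76  46  46  47]
 [ 82  69  64 133 110  48  47  46]
 [135 118 107 124 110  95  80  81]
 [154 154 154 154 154 153 134 134]]
```

View pics/s8.png

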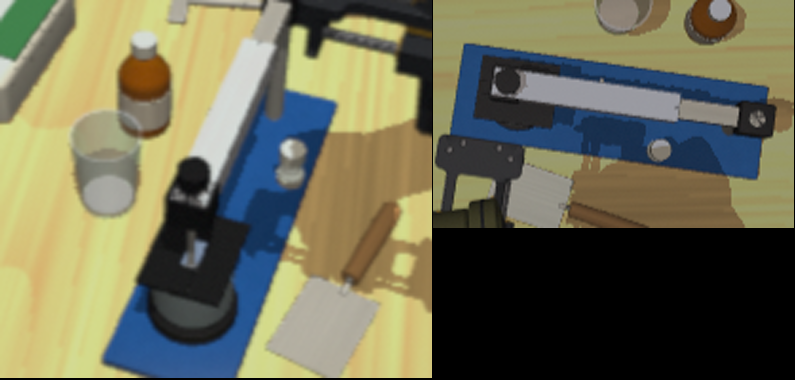

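The picture shows the knob seated on the holder at (193,175) and the cannula through the port. The button is still out at (600,80), and nothing else on the bench has moved.

```bash
python3 -c "
from plant import r
print(r.finish_job())"
```

```text
the job is handed in; nothing more can be done
None
```

I shortened the arm by one hole (about 31 mm): the button is fully out in the next hole, the cannula knob is home after a final push of about 12 N, and the job was handed in at about 19 s.

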